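# Lock the bottle filler's valve open

### The arm

A 7-joint arm with a two-finger parallel gripper is mounted at the origin on the work surface. World frame = base frame: x ahead of the robot, y to its left, z up, the work surface at z = 0. Lengths are in m, angles in rad, forces in N, time in s.
With the tool pointing down it reaches from about 0.425 to 0.8 m from the base axis. Payload 8.3 kg.
Tool frame: the origin (TCP) lies at the very end of the fingers, on their centre line; the grasp point (between the pads) lies 19 mm behind it (arm.grip_depth is the x of the grasp point in the tool frame, in m); x points along the fingers, z is the direction in which the jaws open and shut, and the axes are right-handed (so a half turn about x gives the same grasp; the last joint's range is limited). The gripper opens to 85 mm and grips with 20 to 120 N. Pads are 22 mm wide; open, the fingers measure 114 mm over their backs; the gripper's body (76 mm by 85 mm) begins 54 mm behind the grasp point. The pads swing forward as they close: fully open they stand 13 mm farther back than shut.
Start: joints at [1.054, 0.383, 0.016, 1.37, -0.006, 1.388, -0.046], TCP at [0.274, -0.562, 0.231] pointing down, gripper open.
Joint ranges: [-2.95, 2.95], [-0.25, 2.06], [-1.52, 1.56], [0.18, 2.33], [-1.44, 4.58], [0.02, 2.06], [-3.01, 3.01]. Speed limits (rad/s): [2.39, 2.39, 3.01, 3.01, 3.14, 3.14, 3.14].

### API

Orientations are given as [roll, pitch, yaw] about the fixed x, y, z axes, in that order (R = Rz(yaw) Ry(pitch) Rx(roll)).
In Python, from bench import sensors, cams, ticket, arm gives the robot as it stands. The module is installed in compiled form; this text tells all that it offers.
- The arm moves only by the shell command python3 -m pendant 'ROWS' [OPENING] [FORCE]. ROWS is JSON, a list of rows, each a list of 2 entries, a list of its own where there are three numbers: the shift along the tool's x, y, z in cm, then the turn about the tool's x in rad. In form: [[[x, y, z], turn], ...]. A call has 1 to 10 rows; each row is the pose to reach, as a shift and turn from the pose commanded when the call began, along the tool's axes at that moment; what a row does not reach only later rows make up. A row lasts 1/8 s, in which the tool goes at most 62.5 mm and 10.7 degrees, less where a joint would pass 70% of its speed; a pose out of reach is approached as far as the arm can. A call with a gripper value outside its range is refused whole. OPENING is the closure, from 0 (fully open) to 1 (shut), set as the call begins (- or left out, the last holds). The fingers move at their own pace and stop on an object; FORCE is the grip in N (left out, the last holds). Time passes only in rows, so rows that repeat a pose let the fingers close. It gives the time, the measured TCP pose, the force and the opening at its end, in the units of the state.
- sensors.state(): the state, without advancing time (a new reading comes with each control period).
- cams.read_camera(name): name is "scene" or "top" or "wrist"; returns the picture (400x640x3 uint8, red, green, blue); there is no depth.
- cams.camera_params(name): a dict with "camera_matrix" (3x3 intrinsics, pixels), "pose" (4x4, takes a point from camera to world coordinates). Camera axes: x right, y up, looking along -z (the intrinsics and any distortion apply to the point x, -y, -z); pixel columns grow to the right and rows downward; lengths in m; the calibration is good to about 2 mm. A picture is of the moment at which its call begins: read the wrist's pose just before it. camera_params takes no time and is no camera call; for the wrist camera it gives the pose at the moment of the call.
- ticket.sign_off(): hands the job in, once; it reports no verdict.
The state is a dict: "clock": time; "joints": joint angles; "joint_velocities": joint speeds; "joint_efforts": joint torques, N m; "ee_pos": TCP position; "eef_rot": TCP orientation; "contact_force": force on the tool from outside, world axes, zero at the start; "wrist_torque": the same for the moment, N m; "opening": opening from 0.0 (shut) to 1.0 (fully open).
Only numpy, scipy, OpenCV 4.12 (cv2) and the standard library are available. Lean on these libraries where they do the work, as an engineer would, in place of code of your own. Each camera call takes 0.05 s, during which the arm holds its last target. There are 200 camera calls.

### The job

Lock the bottle filler's valve open so that it can drain: gently press its red spring plunger fully down into the head and, while still holding it down, push the yellow keeper fully home over the plunger's raised lug, then let go so that the keeper holds the plunger down. Use a gentle hand all along (never ram or force the plunger or the keeper) and leave the bottles and the other things on the table where they are.

Things in the scene. Friction and masses are not known exactly. Their poses are not given: they have to be found in the camera images.
- filler: bottle filler fixed to the table: steel drip tray 190 x 180 x 12 mm, post at +x, aluminium head 80 mm (x) by 142 mm (y -66 to +76). Origin on the table under the tray's centre; mm offsets here are in this frame, yaw turns it. The head was clamped by hand at an UNREPORTED height: its housing's flat top is 184 to 204 mm above the table; find it by feel or eye. z below: above that top
- under_pad (a point): point on the TABLE (x 0, y -34) straight below the spot to press on the plunger's red thumb pad. The pad is 40 mm wide (x), from y -60 to +32, top at z 20 when up, z 8 when fully down; steel side rails from y -4 to +76, top z 22, leave 58 mm clear between them. Closed fingers that press here can, still pressing, slide to +y along the pad and so push the keeper's tab
- under_tab (a point): point on the TABLE (x 0, y -8) straight below the near (-y) face of the keeper's push tab when the keeper is at 0; the tab moves on with the keeper. The yellow keeper is a plate 70 mm wide (x), 5 mm thick, underside at z 22.5, lying across the pad; the upright tab at its -y end is 50 mm wide, 6 mm thick, up to z 46.5 (the tallest thing on the head)
- under_lug (a point): point on the TABLE (x 0, y 58) straight below the middle of the plunger's raised red lug, 24 mm (x) by 16 mm (y), top at z 31.5 when up, z 19.5 when fully down; the lug and the pad are one piece and move together. The keeper's tongue, 30 mm wide, tip at y 45 when open, slides over it to +y
- plunger (a joint): spring plunger, m: 0 = up, 0.012 = fully down on its stop. Pushing takes about 6 N at first and about 10 N when fully down, more only against the stop; over 25 N is forcing it. It must be 9.5 mm down or more for the keeper's tongue to pass over its lug; released under the keeper it rises until the lug bears on the tongue, at about 0.009. Unheld it springs back to 0
- keeper (a joint): yellow keeper, m: slides along the filler's +y; 0 = open, 0.028 = fully home on its stop. Stays where it is left; slides with about 2 N (fingers that slide along the pad while pressing also feel a drag of 0.5 to 0.9 of their press). Over 20 N is forcing it. With the plunger up its tongue runs against the lug at about 0.005. Starts between 0 and 0.004
- empty_mid (a point): empty clear glass bottle (42 mm wide, 85 mm tall) standing on the filler's drip tray under its spout; point half-way up. A bystander
- bottle_a_mid (a point): small corked bottle of dark liqueur (46 mm wide, 106 mm tall); point about half-way up. A bystander
- bottle_b_mid (a point): small corked bottle of dark liqueur (46 mm wide, 106 mm tall); point about half-way up. A bystander
- bottle_c_mid (a point): small corked bottle of dark liqueur (46 mm wide, 106 mm tall); point about half-way up. A bystander
- tub: white plastic tub of corks, 150 x 110 x 60 mm; origin under its centre. A bystander
- tape: roll of green tape, 90 mm wide, 24 mm high; origin under its centre. A bystander
- funnel: small blue funnel standing mouth down, 90 mm wide, 82 mm high; origin under its centre. A bystander

How it is judged:
On the way, in this order (a step that is already met when the one before it is completed fails the run):
1. the plunger is pressed down past the keeper (over 9.3 mm) with the keeper still off its lug (value of joint plunger above 0.0093 m and value of joint keeper below 0.01 m), for 0.1 s.
2. the keeper is pushed home (over 25 mm) over the plunger, which is still down (value of joint keeper above 0.025 m and value of joint plunger above 0.007 m), for 0.2 s.
At the end, for the whole second after the job is handed in: the robot has let go; the plunger stays down, trapped by the keeper (plunger over 7 mm down), the keeper is home (over 25 mm of its 28 mm), all at rest, and every bottle, the tub, the tape and the funnel are within 25 mm of where they started (all of step 2 and velocity of joint plunger below 0.005 m/s and distance of each of empty_mid, bottle_a_mid, bottle_b_mid, bottle_c_mid, tub, tape, funnel from where it was at the start of the episode below 0.025 m); the robot touches nothing.
It fails at once if the plunger is pressed with more than 30 N (contact force between the arm and plunger above 30 N).
It fails at once if the keeper is pushed with more than 25 N (contact force between the arm and keeper above 25 N).
It fails at once if the plunger's lug and the keeper are forced together with more than 25 N (contact force between keeper and plunger above 25 N).
It fails at once if a bystander is knocked away (over 25 mm) (distance of any of empty_mid, bottle_a_mid, bottle_b_mid, bottle_c_mid, tub, tape, funnel from where it was at the start of the episode above 0.025 m).
It also fails if it takes over 54 s, if anything falls off the work surface, if the arm or the gripper's body presses on something with over 40 N, if the wrist force passes 120 N, or if a joint passes its speed limit or range.

## Working session

There is one attempt and no reset: what is moved stays moved. The work goes in short steps, Python scripts to look and compute and a shell command to move; the robot and the scene stay as the last step left them, time stands still between calls to the robot, and variables do not carry over. Pictures are saved under pics/ and viewed, about 8 in all and at most 12, crops included, and the job is handed in when it is done.

```bash
mkdir -p pics; cat > h.py <<'E'
import numpy as np,cv2
from bench import sensors,cams
def snap(n,f,crop=None,s=1):
    p=cams.camera_params(n);im=cams.read_camera(n)[:,:,::-1]
    np.savez('pics/'+f+'.npz',K=p['camera_matrix'],P=p['pose'])
    cv2.imwrite('pics/'+f+'_full.png',im)
    if crop: im=im[crop[1]:crop[3],crop[0]:crop[2]]
    im=cv2.resize(im,None,fx=s,fy=s,interpolation=cv2.INTER_CUBIC);cv2.imwrite('pics/'+f+'.png',im)
def proj(n,pts):
    d=n if isinstance(n,dict) else cams.camera_params(n);K=np.array(d['camera_matrix']);P=np.array(d['pose'])
    c=(np.atleast_2d(pts)-P[:3,3])@P[:3,:3];c=c*[1,-1,-1];u=c@K.T;return u[:,:2]/u[:,2:]
def ray(d,uv,z):
    K=np.array(d['camera_matrix']);P=np.array(d['pose'])
    r=np.linalg.solve(K,[uv[0],uv[1],1])*[1,-1,-1];r=P[:3,:3]@r;o=P[:3,3];return o+r*(z-o[2])/r[2]
E
python3 - <<'E'
from h import *
snap('top','top0');snap('scene','sc0')
s=sensors.state();print({k:np.round(v,3) for k,v in s.items()})
for n in('top','scene'):
    p=cams.camera_params(n);print(n,p.keys(),np.round(p['camera_matrix'],1),np.round(p['pose'],3))
E
```

```text
{'clock': np.float64(0.1), 'joints': array([ 1.054,  0.384,  0.016,  1.371, -0.006,  1.388, -0.047]), 'joint_velocities': array([-0.   , -0.003,  0.001, -0.003, -0.001,  0.001, -0.002]), 'joint_efforts': array([ 5.0000e-03, -6.2913e+01,  8.4900e-01, -3.7275e+01,  1.7000e-02,
        1.0000e-02,  0.0000e+00]), 'ee_pos': array([ 0.274, -0.561,  0.23 ]), 'eef_rot': array([-3.12 ,  1.569,  2.046]), 'contact_force': array([-0.418,  0.821, -0.242]), 'wrist_torque': array([ 0.002, -0.003, -0.008]), 'opening': np.float64(0.997)}
top dict_keys(['camera_matrix', 'pose']) [[505.8   0.  316.4]
 [  0.  505.8 194.4]
 [  0.    0.    1. ]] [[-0.006  0.981 -0.193  0.198]
 [-1.    -0.006  0.004 -0.009]
 [ 0.002  0.193  0.981  1.673]
 [ 0.     0.     0.     1.   ]]
scene dict_keys(['camera_matrix', 'pose']) [[379.5   0.  314.6]
 [  0.  379.5 203.2]
 [  0.    0.    1. ]] [[ 0.776 -0.41   0.479  1.01 ]
 [ 0.63   0.518 -0.578 -0.622]
 [-0.011  0.751  0.661  0.816]
 [ 0.     0.     0.     1.   ]]
```

View pics/top0.png

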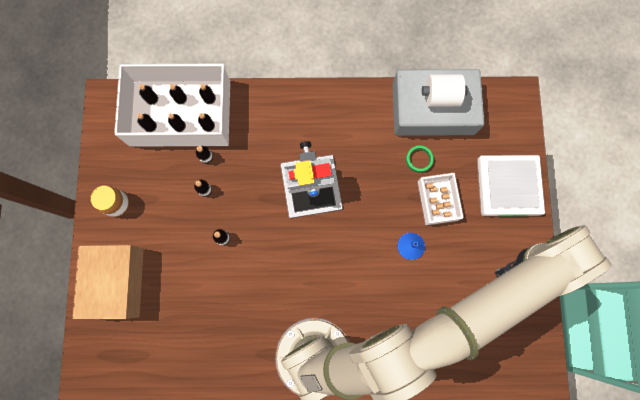

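View pics/sc0.png

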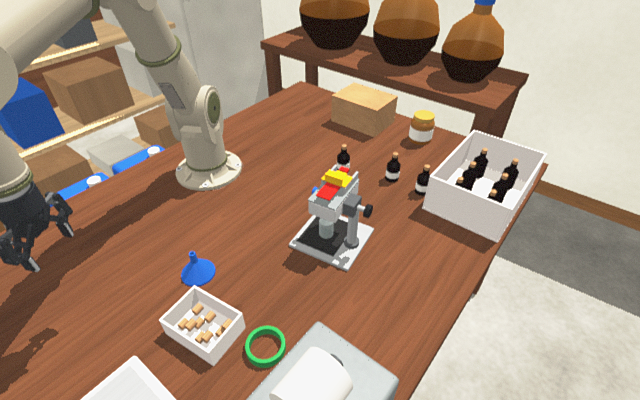

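The filler is near top px (312,186), with its -y pad end to the right and the keeper at about (304,173). Next I'll zoom in on it.

```bash
python3 - <<'E'
import cv2
a=cv2.imread('pics/top0_full.png')[135:225,265:355];a=cv2.resize(a,(540,540),interpolation=cv2.INTER_CUBIC)
b=cv2.imread('pics/sc0_full.png')[150:280,280:390]
b=cv2.resize(b,None,fx=2.3,fy=540/130,interpolation=cv2.INTER_CUBIC)
cv2.imwrite('pics/z.png',cv2.hconcat([a,b]))
E
```

```text
(no output)
```

View pics/z.png

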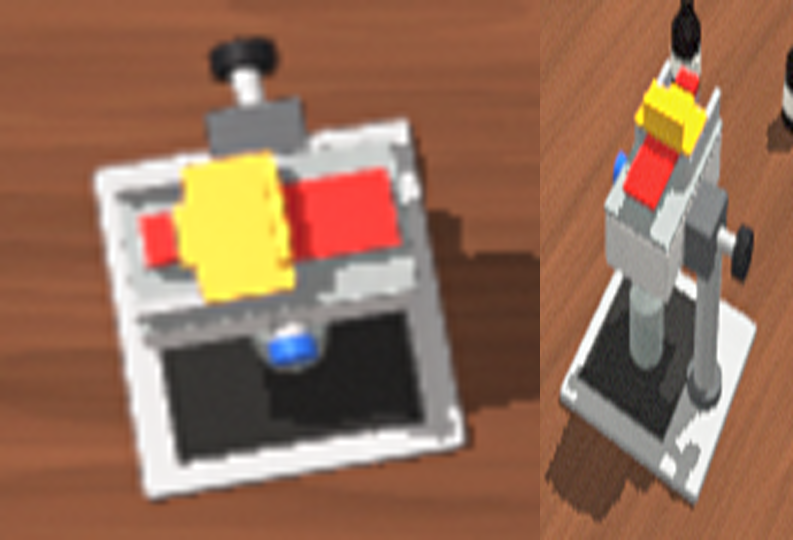

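```bash
cat > fit.py <<'E'
from h import *
from scipy.optimize import least_squares
d=dict(zip(('camera_matrix','pose'),[np.load('pics/top0.npz')[k] for k in 'KP']))
s=dict(zip(('camera_matrix','pose'),[np.load('pics/sc0.npz')[k] for k in 'KP']))
c=lambda L:np.array(L)/6+[265,135]-.5+.08
tu=c([(97,170),(410,122),(463,440),(148,497)]);tp=np.array([(95,90,12),(95,-90,12),(-95,-90,12),(-95,90,12)])
pu=c([(388,168),(402,245)]);pp=np.array([(20,-60,20),(-20,-60,20)])
# scene crop: tray corners + pad near corners
q=lambda L:(np.array(L)-[540,0])/[2.3,540/130]+[280,150]-.4
su=q([(562,403),(697,502),(756,325)]);sp=np.array([(-95,-90,12),(95,-90,12),(95,90,12)])
qu=q([(625,188),(661,207)]);qp=pp[::-1]
def W(v,p,h=0):
    a=v[2];R=np.array([[np.cos(a),-np.sin(a),0],[np.sin(a),np.cos(a),0],[0,0,1]])
    return (p/1000+[0,0,h])@R.T+[v[0],v[1],0]
f=lambda v:np.concatenate([(proj(d,W(v,tp))-tu).ravel(),(proj(d,W(v,pp,v[3]))-pu).ravel(),(proj(s,W(v,sp))-su).ravel(),(proj(s,W(v,qp,v[3]))-qu).ravel()])
r=least_squares(f,[.56,0,0,.194],loss='soft_l1');print(np.round(r.x,4),np.round(f(r.x),1))
for n,p in dict(pad=(0,-34,20),pad50=(0,-50,20),tab=(0,-8,46),lug=(0,58,31)).items():print(n,np.round(W(r.x,np.array([p],float),r.x[3]),4))
E
python3 fit.py; python3 -c "
from h import *
from scipy.spatial.transform import Rotation as R
s=sensors.state();print(R.from_euler('xyz',s['eef_rot']).as_matrix().round(3))"
```

```text
[0.557  0.0027 0.1665 0.1829] [-0.6 -0.6 -0.5 -1.4  0.8 -0.1 -0.  -0.4 -0.1 -0.9 -0.1 -0.9 -1.3 -3.
 -0.  -1.3  0.6 -0.5 -1.4 -0.  -2.9  0.4]
pad [[ 0.5626 -0.0308  0.2029]]
pad50 [[ 0.5653 -0.0466  0.2029]]
tab [[ 0.5583 -0.0051  0.2289]]
lug [[0.5474 0.0599 0.2139]]
[[-0.001  0.899  0.438]
 [ 0.002  0.438 -0.899]
 [-1.    -0.    -0.002]]
```

```bash
python3 -m pendant '[[[-6,0,0],0],[[-7,5,-3.5],-0.15],[[-7,10,-7],-0.3],[[-7,15,-10.5],-0.45],[[-7,20,-14],-0.6],[[-7,25,-17.5],-0.75],[[-7,30,-21],-0.9],[[-7,35,-24.5],-1.05],[[-7,40,-28],-1.2],[[-7,43,-30.2],-1.283]]' 1 40
python3 -m pendant '[[[0,0,0],0],[[0,0,0],0],[[0,0,0],0]]'
python3 - <<'E'
from h import *
from scipy.spatial.transform import Rotation as R
s=sensors.state();print({k:np.round(s[k],4) for k in('clock','joints','ee_pos','contact_force','opening')});print(R.from_euler('xyz',s['eef_rot']).as_matrix().round(3))
snap('wrist','w1')
E
```

```text
clock: 1.35
ee_pos: [0.5289, -0.0981, 0.301]
eef_rot: [1.611, 1.57, 1.785]
contact_force: [0.2, -0.6, 0.0]
opening: -0.002
clock: 1.72
ee_pos: [0.5276, -0.1034, 0.3012]
eef_rot: [-2.509, 1.57, -2.346]
contact_force: [-0.0, -0.8, -0.1]
opening: 0.001
{'clock': np.float64(1.725), 'joints': array([ 0.521 ,  0.2006, -0.4595,  1.4702,  0.0893,  1.4919,  0.2254]), 'ee_pos': array([ 0.5276, -0.1034,  0.3012]), 'contact_force': array([-0.0499, -0.8199, -0.137 ]), 'opening': np.float64(0.0008)}
[[-0.    -0.162  0.987]
 [-0.     0.987  0.162]
 [-1.    -0.    -0.001]]
```

View pics/w1.png

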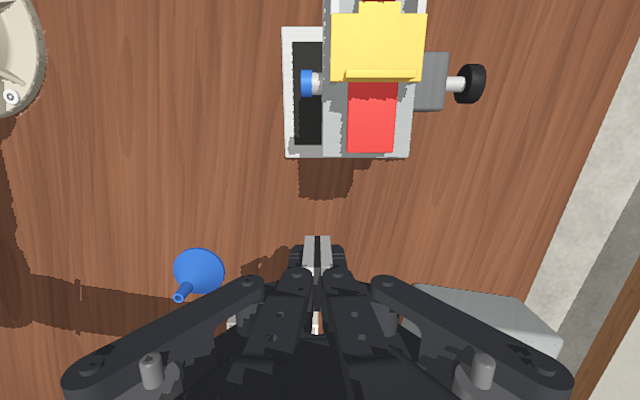

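The red pad's near edge runs from (348,153) to (395,152), and the tab's near face is at row ~72-82. The fingertips are at about (317,238).

```bash
python3 - <<'E'
from h import *
f=np.load('pics/w1.npz');d=dict(camera_matrix=f['K'],pose=f['P']);print(f['P'].round(3),f['K'].round(0).tolist())
u=np.array([-.166,.986])
for z in(.200,.206,.212,.218,.224):
    a=ray(d,(347.5,153),z);b=ray(d,(395.5,152),z);m=(a+b)/2
    print(z,np.linalg.norm(a-b).round(4),m.round(4),'y-40:',(m[:2]+u*.02).round(4),'yaw',np.arctan2(*(a-b)[1::-1]).round(3))
print(proj(d,sensors.state()['ee_pos']))
E
```

```text
[[ 0.987 -0.156 -0.046  0.516]
 [ 0.163  0.947  0.276 -0.034]
 [ 0.    -0.28   0.96   0.444]
 [ 0.     0.     0.     1.   ]] [[279.0, 0.0, 317.0], [0.0, 279.0, 200.0], [0.0, 0.0, 1.0]]
0.2 0.0416 [ 0.5676 -0.0535  0.2   ] y-40: [ 0.5643 -0.0338] yaw -2.958
0.206 0.0406 [ 0.5663 -0.0531  0.206 ] y-40: [ 0.563  -0.0333] yaw -2.958
0.212 0.0396 [ 0.5651 -0.0526  0.212 ] y-40: [ 0.5618 -0.0328] yaw -2.958
0.218 0.0385 [ 0.5638 -0.0521  0.218 ] y-40: [ 0.5605 -0.0324] yaw -2.958
0.224 0.0375 [ 0.5626 -0.0516  0.224 ] y-40: [ 0.5592 -0.0319] yaw -2.958
[[316.53816714 249.82035318]]
```

```bash
python3 -m pendant '[[[0,3,2.3],0],[[0,6.1,4.6],0],[[3,6.1,4.6],0],[[5,6.1,4.6],0],[[6.4,6.1,4.6],0],[[6.4,6.1,4.6],0],[[6.4,6.1,4.6],0]]'
python3 -m pendant '[[[0.2,0,0],0],[[0.4,0,0],0],[[0.6,0,0],0],[[0.8,0,0],0],[[0.8,0,0],0]]'
```

```text
clock: 2.65
ee_pos: [0.5637, -0.0343, 0.2383]
eef_rot: [-0.209, 1.569, -0.043]
contact_force: [1.1, -0.2, -0.2]
opening: 0.0
clock: 3.28
ee_pos: [0.5633, -0.034, 0.2291]
eef_rot: [2.656, 1.57, 2.822]
contact_force: [-0.2, 0.5, 1.0]
opening: -0.002
```

```bash
python3 -c "
from h import *
snap('wrist','w2')"
```

```text
(no output)
```

View pics/w2.png

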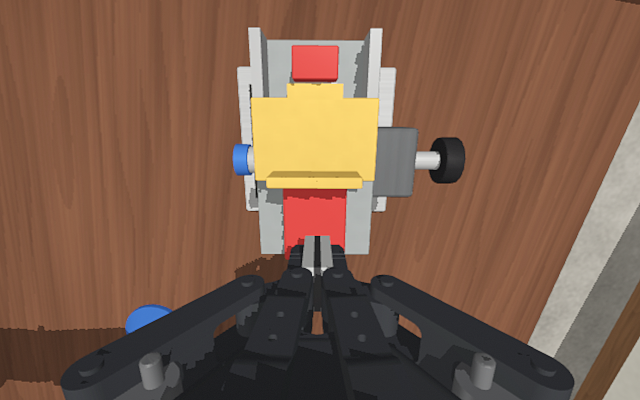

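The fingers (317,245) are centred over the pad (cols 283-347) in front of the tab (row ~183). Now I'll descend by feel.

```bash
python3 -m pendant '[[[0.15,0,0],0],[[0.3,0,0],0],[[0.45,0,0],0],[[0.6,0,0],0],[[0.6,0,0],0]]'
```

```text
clock: 3.95
ee_pos: [0.5633, -0.034, 0.2232]
eef_rot: [2.475, 1.571, 2.641]
contact_force: [0.7, -0.1, 0.5]
opening: 0.003
```

```bash
for i in 1 ; do python3 -m pendant '[[[0.1,0,0],0],[[0.2,0,0],0],[[0.3,0,0],0],[[0.4,0,0],0],[[0.4,0,0],0]]'; done
python3 -m pendant '[[[0.1,0,0],0],[[0.2,0,0],0],[[0.3,0,0],0],[[0.4,0,0],0],[[0.4,0,0],0]]'
```

```text
clock: 4.58
ee_pos: [0.5633, -0.034, 0.2192]
eef_rot: [2.576, 1.571, 2.742]
contact_force: [0.2, -0.2, 1.1]
opening: 0.001
clock: 5.2
ee_pos: [0.5633, -0.034, 0.2152]
eef_rot: [2.429, 1.571, 2.595]
contact_force: [0.3, 0.1, 0.1]
opening: 0.002
```

```bash
python3 -m pendant '[[[0.1,0,0],0],[[0.2,0,0],0],[[0.3,0,0],0],[[0.3,0,0],0]]'
python3 -m pendant '[[[0.1,0,0],0],[[0.2,0,0],0],[[0.3,0,0],0],[[0.3,0,0],0]]'
```

```text
clock: 5.7
ee_pos: [0.5633, -0.034, 0.2122]
eef_rot: [2.473, 1.571, 2.639]
contact_force: [-0.2, 0.3, -0.8]
opening: 0.003
clock: 6.2
ee_pos: [0.5633, -0.034, 0.2092]
eef_rot: [2.466, 1.571, 2.632]
contact_force: [-0.2, -0.0, -0.1]
opening: 0.0
```

```bash
python3 -m pendant '[[[0.1,0,0],0],[[0.2,0,0],0],[[0.2,0,0],0]]'
python3 -m pendant '[[[0.1,0,0],0],[[0.2,0,0],0],[[0.2,0,0],0]]'
python3 -m pendant '[[[0.1,0,0],0],[[0.2,0,0],0],[[0.2,0,0],0]]'
```

```text
clock: 6.58
ee_pos: [0.5633, -0.034, 0.2072]
eef_rot: [2.154, 1.571, 2.32]
contact_force: [-0.1, -0.3, 0.3]
opening: 0.002
clock: 6.95
ee_pos: [0.5633, -0.034, 0.2052]
eef_rot: [2.566, 1.571, 2.732]
contact_force: [0.3, 0.4, 0.6]
opening: -0.001
clock: 7.32
ee_pos: [0.5635, -0.034, 0.2038]
eef_rot: [-0.301, 1.57, -0.135]
contact_force: [-2.4, -0.1, 6.3]
opening: -0.0
```

```bash
python3 -m pendant '[[[0.1,0,0],0],[[0.2,0,0],0],[[0.3,0,0],0],[[0.4,0,0],0],[[0.5,0,0],0],[[0.6,0,0],0],[[0.7,0,0],0],[[0.7,0,0],0]]'
python3 -m pendant '[[[0.1,0,0],0],[[0.2,0,0],0],[[0.2,0,0],0]]'
python3 -m pendant '[[[0.1,0,0],0],[[0.1,0,0],0]]'
```

```text
clock: 8.32
ee_pos: [0.5636, -0.034, 0.1971]
eef_rot: [-0.369, 1.57, -0.203]
contact_force: [-2.3, 0.1, 7.0]
opening: 0.005
clock: 8.7
ee_pos: [0.5635, -0.034, 0.1951]
eef_rot: [-0.429, 1.57, -0.263]
contact_force: [-3.3, -0.4, 7.0]
opening: -0.001
clock: 8.95
ee_pos: [0.5635, -0.034, 0.1942]
eef_rot: [-0.466, 1.57, -0.3]
contact_force: [-3.3, -0.3, 8.8]
opening: 0.002
```

```bash
python3 -m pendant '[[[0.1,0,0],0],[[0.1,0,0],0]]'
python3 -m pendant '[[[0.05,0,0],0],[[0.1,0,0],0],[[0.1,0,0],0]]'
```

```text
clock: 9.2
ee_pos: [0.5636, -0.034, 0.1932]
eef_rot: [-0.428, 1.57, -0.262]
contact_force: [-4.0, 0.0, 8.6]
opening: 0.001
clock: 9.57
ee_pos: [0.5636, -0.034, 0.1925]
eef_rot: [-0.45, 1.57, -0.284]
contact_force: [-3.8, -0.3, 10.7]
opening: 0.002
```

```bash
python3 -m pendant '[[[0.05,0,0],0],[[0.05,0,0],0]]'
```

```text
clock: 9.82
ee_pos: [0.5636, -0.034, 0.1924]
eef_rot: [-0.509, 1.569, -0.343]
contact_force: [-5.1, -0.4, 12.5]
opening: -0.001
```

```bash
python3 -m pendant '[[[0,0.2,0],0],[[0,0.4,0],0],[[0,0.6,0],0],[[0,0.6,0],0]]'
python3 -m pendant '[[[0,0.2,0],0],[[0,0.4,0],0],[[0,0.6,0],0],[[0,0.6,0],0]]'
```

```text
clock: 10.32
ee_pos: [0.5636, -0.0307, 0.1925]
eef_rot: [-0.875, 1.566, -0.711]
contact_force: [-0.0, -7.2, 10.1]
opening: 0.001
clock: 10.82
ee_pos: [0.5629, -0.0246, 0.1925]
eef_rot: [-0.754, 1.566, -0.591]
contact_force: [0.3, -6.2, 9.5]
opening: 0.001
```

```bash
python3 -m pendant '[[[0.02,0.2,0],0],[[0.03,0.4,0],0],[[0.03,0.4,0],0]]'
python3 -m pendant '[[[0,0.15,0],0],[[0,0.3,0],0],[[0,0.3,0],0]]'
```

```text
clock: 11.2
ee_pos: [0.5625, -0.0211, 0.1925]
eef_rot: [-0.762, 1.565, -0.599]
contact_force: [0.3, -6.7, 10.8]
opening: 0.001
clock: 11.58
ee_pos: [0.562, -0.0182, 0.1925]
eef_rot: [-0.761, 1.565, -0.598]
contact_force: [1.2, -7.3, 10.3]
opening: 0.004
```

```bash
python3 -m pendant '[[[0.01,0.15,0],0],[[0.02,0.3,0],0],[[0.02,0.3,0],0]]'
python3 -m pendant '[[[0,0.15,0],0],[[0,0.3,0],0],[[0,0.3,0],0]]'
python3 -m pendant '[[[0,0.15,0],0],[[0,0.3,0],0],[[0,0.3,0],0]]'
```

```text
clock: 11.95
ee_pos: [0.5617, -0.0155, 0.1925]
eef_rot: [-0.776, 1.564, -0.613]
contact_force: [0.6, -9.1, 11.1]
opening: 0.004
clock: 12.32
ee_pos: [0.5612, -0.0125, 0.1925]
eef_rot: [-0.766, 1.564, -0.603]
contact_force: [1.8, -7.8, 11.9]
opening: 0.001
clock: 12.7
ee_pos: [0.5608, -0.0095, 0.1925]
eef_rot: [-0.742, 1.564, -0.579]
contact_force: [1.5, -7.3, 12.2]
opening: 0.005
```

```bash
python3 -c "
from h import *
snap('wrist','w3',(200,0,440,300),2)"
```

```text
(no output)
```

View pics/w3.png

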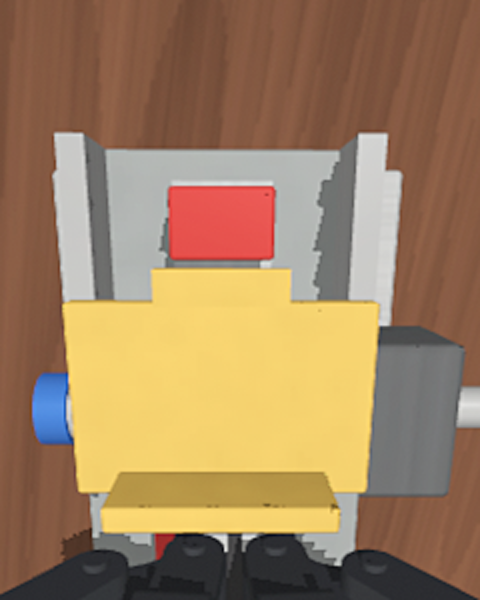

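The lug (222,222) is sunk, the tongue tip (row ~270) is just short of it, and the fingers are still just short of the tab. I'll keep sliding.

```bash
python3 -m pendant '[[[0,0.15,0],0],[[0,0.3,0],0],[[0,0.3,0],0]]'
python3 -m pendant '[[[0,0.15,0],0],[[0,0.3,0],0],[[0,0.3,0],0]]'
python3 -m pendant '[[[0,0.15,0],0],[[0,0.3,0],0],[[0,0.3,0],0]]'
```

```text
clock: 13.12
ee_pos: [0.5603, -0.0072, 0.1925]
eef_rot: [-0.81, 1.564, -0.648]
contact_force: [1.4, -9.8, 11.0]
opening: 0.001
clock: 13.5
ee_pos: [0.5599, -0.0042, 0.1925]
eef_rot: [-0.802, 1.564, -0.641]
contact_force: [1.6, -8.3, 11.0]
opening: -0.002
clock: 13.88
ee_pos: [0.5594, -0.0013, 0.1925]
eef_rot: [-0.798, 1.564, -0.636]
contact_force: [2.9, -9.2, 11.8]
opening: 0.005
```

Drag rose by about 2 N at y≈-0.007, so the tab is being pushed.

```bash
python3 -m pendant '[[[0,0.15,0],0],[[0,0.3,0],0],[[0,0.45,0],0],[[0,0.45,0],0]]'
python3 -m pendant '[[[0,0.15,0],0],[[0,0.3,0],0],[[0,0.45,0],0],[[0,0.45,0],0]]'
python3 -m pendant '[[[0,0.15,0],0],[[0,0.3,0],0],[[0,0.3,0],0]]'
python3 -c "
from h import *
snap('wrist','w4',(200,0,440,300),2)"
```

```text
clock: 14.38
ee_pos: [0.5586, 0.0032, 0.1924]
eef_rot: [-0.797, 1.564, -0.635]
contact_force: [1.9, -9.3, 10.2]
opening: -0.002
clock: 14.88
ee_pos: [0.5579, 0.0077, 0.1924]
eef_rot: [-0.788, 1.564, -0.626]
contact_force: [2.1, -9.2, 10.4]
opening: -0.001
clock: 15.25
ee_pos: [0.5574, 0.0108, 0.1924]
eef_rot: [-0.773, 1.564, -0.611]
contact_force: [1.4, -8.3, 11.7]
opening: -0.002
```

View pics/w4.png

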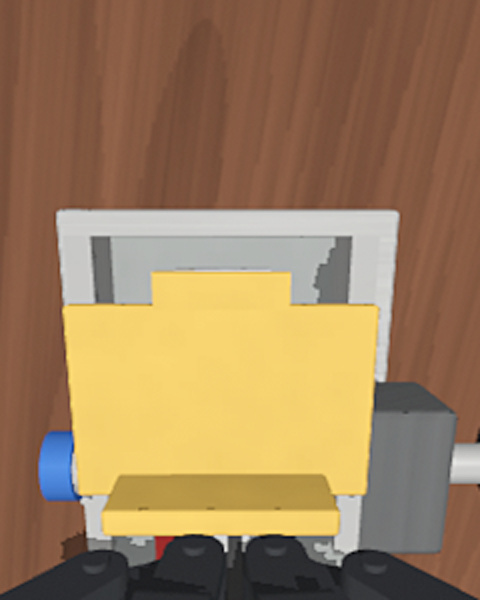

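The keeper is following: the tongue now covers the lug (tip at row ~272, red hidden). I'll push on until it reaches the stop.

```bash
python3 -m pendant '[[[0,0.15,0],0],[[0,0.3,0],0],[[0,0.3,0],0]]'
python3 -m pendant '[[[0,0.15,0],0],[[0,0.3,0],0],[[0,0.3,0],0]]'
python3 -m pendant '[[[0,0.1,0],0],[[0,0.1,0],0]]'
```

```text
clock: 15.68
ee_pos: [0.5569, 0.0139, 0.1924]
eef_rot: [-0.76, 1.564, -0.598]
contact_force: [1.8, -9.1, 10.2]
opening: 0.003
clock: 16.05
ee_pos: [0.5567, 0.0154, 0.1924]
eef_rot: [-0.879, 1.563, -0.719]
contact_force: [2.4, -12.0, 10.9]
opening: 0.003
clock: 16.3
ee_pos: [0.5566, 0.0155, 0.1924]
eef_rot: [-0.95, 1.563, -0.791]
contact_force: [2.1, -14.9, 11.2]
opening: -0.006
```

It reached a firm stop: motion ended and side force rose to 15 N. I'll back off slightly, ease up and look.

```bash
python3 -m pendant '[[[0,-0.15,0],0],[[0,-0.3,0],0],[[0,-0.5,0],0],[[0,-0.5,0],0]]'
python3 -m pendant '[[[-0.1,0,0],0],[[-0.2,0,0],0],[[-0.3,0,0],0],[[-0.5,0,0],0],[[-1,0,0],0],[[-1,0,0],0]]'
python3 -m pendant '[[[-2,-0.5,0],0],[[-5,-1,0],0],[[-7,-3,0],0],[[-7,-6,0],0],[[-7,-8,0],0],[[-7,-8,0],0],[[-7,-8,0],0]]'
python3 -c "
from h import *
snap('wrist','w5');snap('top','top5',(265,135,355,225),6)
a=cv2.imread('pics/w5_full.png')[0:240,200:440];a=cv2.resize(a,(400,400));b=cv2.resize(cv2.imread('pics/top5.png'),(400,400));cv2.imwrite('pics/f.png',cv2.hconcat([a,b]))"
```

```text
clock: 16.8
ee_pos: [0.5567, 0.0153, 0.1924]
eef_rot: [-0.362, 1.566, -0.198]
contact_force: [-0.0, -2.6, 10.7]
opening: -0.003
clock: 17.55
ee_pos: [0.5545, 0.0151, 0.2001]
eef_rot: [-2.526, 1.569, -2.361]
contact_force: [-0.7, -5.5, 1.3]
opening: -0.0
clock: 18.42
ee_pos: [0.5679, -0.061, 0.27]
eef_rot: [1.921, 1.569, 2.088]
contact_force: [0.0, 0.1, -0.8]
opening: 0.003
```

View pics/f.png

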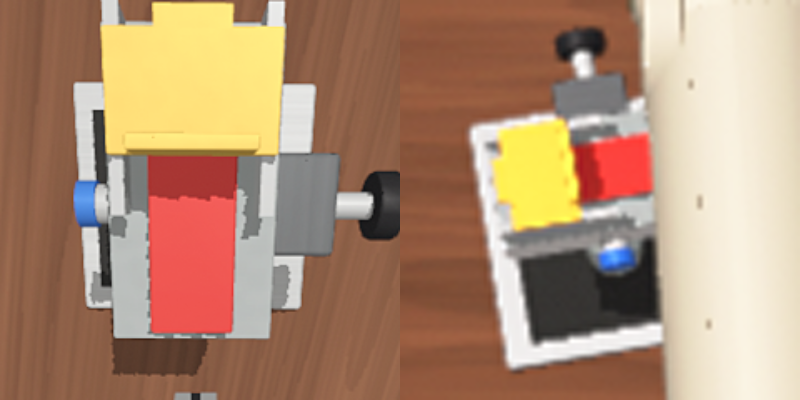

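```bash
python3 - <<'E'
from h import *
f=np.load('pics/w5.npz');d=dict(camera_matrix=f['K'],pose=f['P']);u=np.array([-.169,.985]);k=.6
g=lambda x,y,z:ray(d,(200+x*k,y*k),z)
H=.1845
for pz in(.020,.011):
    e=(g(151,333,H+pz)+g(231,333,H+pz))/2
    print('pad z',pz,'width',np.linalg.norm(g(151,333,H+pz)-g(231,333,H+pz)).round(4))
    for n,p in dict(tongue=g(192,3,H+.0275),tabtop=g(192,150,H+.0465),tabtopfar=g(192,133,H+.0465),headend=g(192,338,H)).items():
        print(n,((p-e)[:2]@u*1000-60).round(1))
E
```

```text
pad z 0.02 width 0.0373
tongue 70.1
tabtop 17.2
tabtopfar 22.9
headend -68.4
pad z 0.011 width 0.0389
tongue 72.7
tabtop 19.8
tabtopfar 25.5
headend -65.8
```

Everything matches home and trapped: the tongue tip is at 72.7 (73 expected), the tab at 19.8 (20 expected), and the pad height matches about 9 mm down. Now handing in.

```bash
python3 -c "
from bench import ticket,sensors
print(sensors.state()['contact_force'],ticket.sign_off())"
```

```text
the job is handed in; nothing more can be done
[ 0.05872628 -0.55707734  0.5914029 ] None
```

I locked the valve open and handed the job in at about 18.5 s. The sign-off gives no verdict, so the result rests on my own checks.

**What I did:** I pressed the plunger down by feel until it met its stop, with readings of about 13 N at most. Still pressing, I slid the closed fingers along the pad and pushed the keeper until it stopped moving. The total side force was about 15 N there, part of it drag on the pad. Then I backed off, eased up and drew clear.

**Last checks:**
- **Keeper:** the final wrist picture put the tongue tip at y 72.7 mm (73 expected at home) and the tab at 19.8 mm (20 expected).
- **Plunger:** these positions, and the head's near edge at -65.8 mm (-66 expected), come out right only if the plunger is about 9 mm down. That is where it rests when trapped.
- **Contact:** the wrist force was near zero and the arm was clear of the filler.

**Not fully checked:** when I backed off, the fingers hardly moved, so they were still close to the tab as I lifted. I saw a brief 5.5 N side force then, but the keeper stayed home. I didn't measure the bystanders afterwards, but the arm never came near them.

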